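# Light the box and tip the pucks into the pouring corner

### The arm

A 6-joint arm with a two-finger parallel gripper is mounted at the origin on the work surface. World frame = base frame: x ahead of the robot, y to its left, z up, the work surface at z = 0. Lengths are in m, angles in rad, forces in N, time in s.
With the tool pointing down it reaches from about 0.35 to 0.775 m from the base axis. Payload 5.5 kg.
Tool frame: the origin (TCP) lies on the centre line of the jaws, within the pads' length; the fingertips stand 17 mm ahead of it and the grasp point (between the pads) lies 2 mm behind it; z points along the fingers, y is the direction in which the jaws open and shut (so a half turn about z gives the same grasp; the last joint's range is limited). The gripper opens to 85 mm and grips with 20 to 120 N. Pads are 22 mm wide; open, the fingers measure 114 mm over their backs; the gripper's body (76 mm by 85 mm) begins 54 mm behind the grasp point. The pads swing forward as they close: fully open they stand 13 mm farther back than shut.
Start: joints at [-1.4, 0.313, 0.046, 1.304, 0, 1.431], TCP at [0.176, -0.547, 0.248] pointing down, gripper open.
Joint ranges: [-2.76, 2.76], [-0.86, 1.69], [-1.03, 1.26], [-2.2, 2.34], [-1.47, 1.5], [-3.14, 3.14]. Speed limits (rad/s): [2.57, 2.57, 3.14, 3.14, 3.14, 3.14].

### API

Orientations are given as a unit quaternion [w, x, y, z].
In Python, from workcell import env gives the robot as it stands.
- The arm moves only by the tool servo_tool, never from a script. Its argument "increments" is a list of rows, each an object of numbers: "claw": the closure, from 0 (fully open) to 1 (shut); "x", "y", "z": the shift along the world's x, y, z in units of 25 mm (1.0 is 25 mm); "ax", "ay", "az": the turn, a rotation vector about the world's x, y, z in units of 8 degrees (1.0 is 8 degrees). A call has 1 to 5 rows; each row shifts and turns the commanded pose from where the row before left it; what a row does not reach is not made up. A row lasts 1/10 s, in which the tool goes at most 50 mm and 8.59 degrees, less where a joint would pass 70% of its speed; a pose out of reach is approached as far as the arm can. A call is refused whole if a number of a shift passes 1 or a number of a turn 1, either way. A call with a gripper value outside its range is refused whole. The fingers move at their own pace and stop on an object; "newtons" is the grip in N (left out, the last holds). Time passes only in rows, so rows that do not move let the fingers close. It gives the time, the measured TCP pose, the force and the opening at its end, in the units of the state.
- env.get_state(): the state, without advancing time (a new reading comes with each control period).
- env.read_camera(name): name is "scene" or "side" or "wrist"; returns the picture (480x640x3 uint8, red, green, blue); there is no depth.
- env.calibration(name): a dict with "K" (3x3 intrinsics, pixels), "world_to_cam" (4x4, takes a point from world to camera coordinates). Camera axes: x right, y down, z forward; pixel columns grow to the right and rows downward; lengths in m; the calibration is good to about 2 mm. The wrist camera is an equidistant fisheye: a pixel r from the principal point sees the ray r / f radians off the axis. A picture is of the moment at which its call begins: read the wrist's pose just before it. calibration takes no time and is no camera call; for the wrist camera it gives the pose at the moment of the call.
- env.hand_in(): hands the job in, once; it reports no verdict.
The state is a dict: "clock": time; "joint_pos": joint angles; "qvel": joint speeds; "tau": joint torques, N m; "tcp_pos": TCP position; "orientation": TCP orientation; "wrist_force": force on the tool from outside, world axes, zero at the start; "ft_torque": the same for the moment, N m; "finger_gap": finger opening in m.
Only numpy, scipy, OpenCV 4.12 (cv2) and the standard library are available. Lean on these libraries where they do the work, as an engineer would, in place of code of your own. Each camera call takes 0.05 s, during which the arm holds its last target.

### The job

First turn the brightness dial of the light box clockwise until its white pointer points at the one long mark of its scale. Then pick up the white tray by its carrying handle and, holding it in the air with its middle over the lit window, tip it by about 30 degrees towards its cut-off pouring corner, so that all four loose pucks slide together into that corner without spilling. Finish while still holding the tray tilted like that, steady and clear of the light box; leave the dial on the mark and the other things on the bench where they are.

Things in the scene. Friction and masses are not known exactly. Their poses are not given: they have to be found in the camera images.
- lightbox: (All lengths here are in mm.) Fixed beige light box, 240 (its x) x 220 (its y) x 45 tall, standing to the left or the right of the middle of the bench. Origin: centre of its underside; z up. The dial is at x -68, y 0 of its frame, the window at x +45. The scale is printed on its top around the dial: thin short marks every 0.4 rad and one longer, thicker mark.
- window (a point): Centre of the bright square window (110 x 110) in the light box's top, 45 above the bench.
- dial (a joint): Angle of the dial, rad, growing clockwise seen from above, from 0 to 5.2. At 0 the white pointer points along the light box's -x; at value v it points to the angle (pi - v) counterclockwise from the light box's +x. The long mark is at 2.4. The dial starts at 1.1 to 1.9. It stays where it is left (friction 0.04 N m).
- dial_grip (a point): On the dial's vertical axis, 77 above the bench, 26 above the dial's underside: the height to grip. The dial is a black disc (48 diameter, 8 thick) with an upright grip bar across it, 42 long, 14 thick, its top at 89 above the bench. The axes turn with the dial: x is along the bar, the pointer on the -x half, z up.
- tray: Loose white open tray, 200 (its x) x 160 (its y) x 45 high, walls and floor 4 thick, 0.3 kg, standing on the bench on the other side from the light box. Origin: centre of its underside; z up out of the tray. The corner at -x, +y is cut off at 45 degrees (45 of each side is gone) and has a small pouring lip outside. A handle arches over the middle in the plane x = 0, from the outside of one long wall to the other, and no part of it is higher than 109.
- tray_handle (a point): Centre of the handle's grip, 100 above the tray's underside: a straight bar along the tray's y, 70 long, 14 thick (along the tray's x), 18 high. Axes as the tray's.
- tray_mid (a point): Middle of the tray's inner floor, 4 above its underside. Axes as the tray's.
- spout (a point): Foot of the inner face of the cut-off corner wall, at its middle: x -74.7, y +54.7, z 4 in the tray's frame. Axes as the tray's.
- puck0: Loose round grey specimen puck of polished resin, 26 diameter, 14 high, 20 g, lying flat on the tray's floor away from the cut corner. Origin: centre of its underside. It slides easily: it starts at a slope of 5 to 8 degrees, up to about 20 degrees where it must slide along a wall.
- puck1: Loose round grey specimen puck of polished resin, 26 diameter, 14 high, 20 g, lying flat on the tray's floor away from the cut corner. Origin: centre of its underside. It slides easily: it starts at a slope of 5 to 8 degrees, up to about 20 degrees where it must slide along a wall.
- puck2: Loose round grey specimen puck of polished resin, 26 diameter, 14 high, 20 g, lying flat on the tray's floor away from the cut corner. Origin: centre of its underside. It slides easily: it starts at a slope of 5 to 8 degrees, up to about 20 degrees where it must slide along a wall.
- puck3: Loose round grey specimen puck of polished resin, 26 diameter, 14 high, 20 g, lying flat on the tray's floor away from the cut corner. Origin: centre of its underside. It slides easily: it starts at a slope of 5 to 8 degrees, up to about 20 degrees where it must slide along a wall.
- vial: Bystander, leave alone: small clear vial with cap, 27 diameter, 68 tall, standing between the tray and the light box. Origin: centre of its underside.
- slide_box: Bystander, leave alone: grey slide box, 85 x 60 x 32, behind the middle of the working area. Origin: centre of its underside.
- stain_bottle: Bystander, leave alone: amber bottle, 40 diameter, 85 tall, at the far side. Origin: centre of its underside.
- jar: Bystander, leave alone: glass jar, 60 diameter, 75 tall, at the far side. Origin: centre of its underside.
- screwdriver: Bystander, leave alone: screwdriver, 140 long, lying between the tray and the light box, nearer the robot. Origin: middle of its length, underside.
Mind the look-alikes: they are no part of the job. What is shaped like the puck3 but turquoise is not meant. What is shaped like the puck0 but pink is not meant.

How it is judged:
By the outcome, as a careful person would: the job done as asked, in the order asked, and still so for the second after the job is handed in, while the arm keeps its last pose, push and grip.
It also fails if it takes over 54 s, if anything falls off the work surface, if the arm or the gripper's body presses on something with over 40 N, if the wrist force passes 120 N, or if a joint passes its speed limit or range.

## Working session

There is one attempt and no reset: what is moved stays moved. The work goes in short steps, Python scripts to look and compute and a tool call to move; the robot and the scene stay as the last step left them, time stands still between calls to the robot, and variables do not carry over. Pictures are saved under pics/ and viewed, and the job is handed in when it is done.

Besides the shell and the picture viewer there is one more tool, called after "Request:" as a command line: name --argument value ..., lists and objects as JSON in quotes. servo_tool: Moves the arm, as the interface text tells. Its arguments: {"type":"object","properties":{"increments":{"type":"array"},"newtons":{"type":"number"}},"required":["increments"]}

```bash
mkdir -p pics; ls; python3 - <<'E'
from workcell import env
import cv2,numpy as np
s=env.get_state();print(s)
for n in ["scene","side","wrist"]:
    c=env.calibration(n);print(n,np.round(c["K"],1).tolist(),np.round(c["world_to_cam"],3).tolist())
    cv2.imwrite(f"pics/{n}0.png",env.read_camera(n)[:,:,::-1])
E
```

```text
pics
{'clock': 0.0, 'joint_pos': array([-1.39959343e+00,  3.14005291e-01,  4.49840612e-02,  1.30358790e+00,
       -1.83424645e-05,  1.43123025e+00]), 'qvel': array([-0.00039578, -0.00102578,  0.00150368, -0.00015827, -0.00028541,
       -0.00059873]), 'tau': array([ 6.60742589e-04, -4.80626392e+01,  2.98532653e+01,  1.93888927e-02,
       -2.83114366e-05, -1.19567468e-05]), 'tcp_pos': array([ 0.1757527 , -0.5469842 ,  0.24740813]), 'orientation': array([-9.06144455e-04,  9.87951693e-01,  1.54759911e-01, -2.35073385e-05]), 'wrist_force': array([ 1.16739233,  0.01063327, -1.02379239]), 'ft_torque': array([ 0.00786297, -0.07364976, -0.02638384]), 'finger_gap': 0.08522809411720825}
scene [[582.9, 0.0, 326.8], [0.0, 582.9, 239.9], [0.0, 0.0, 1.0]] [[-0.698, 0.716, 0.011, 0.435], [0.579, 0.573, -0.579, -0.269], [-0.421, -0.398, -0.815, 1.328], [0.0, 0.0, 0.0, 1.0]]
side [[580.7, 0.0, 317.8], [0.0, 580.7, 244.6], [0.0, 0.0, 1.0]] [[-0.977, -0.213, 0.026, 0.562], [-0.13, 0.493, -0.86, 0.188], [0.171, -0.844, -0.509, 0.79], [0.0, 0.0, 0.0, 1.0]]
wrist [[371.6, 0.0, 320.2], [0.0, 371.6, 241.9], [0.0, 0.0, 1.0]] [[0.305, -0.952, -0.002, -0.574], [-0.918, -0.294, 0.265, -0.034], [-0.253, -0.079, -0.964, 0.38], [0.0, 0.0, 0.0, 1.0]]
```

View pics/scene0.png

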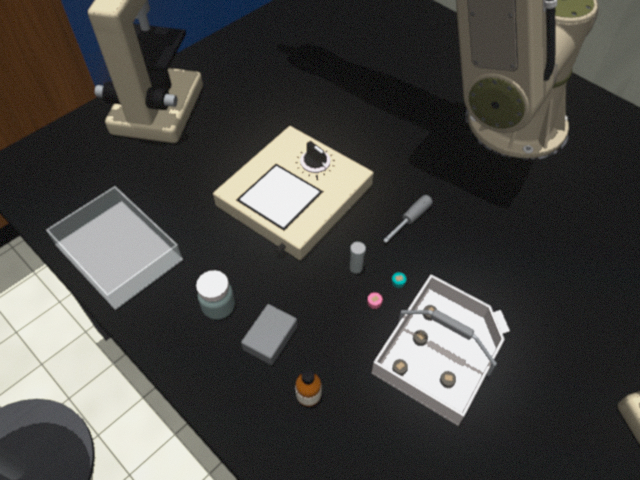

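View pics/side0.png

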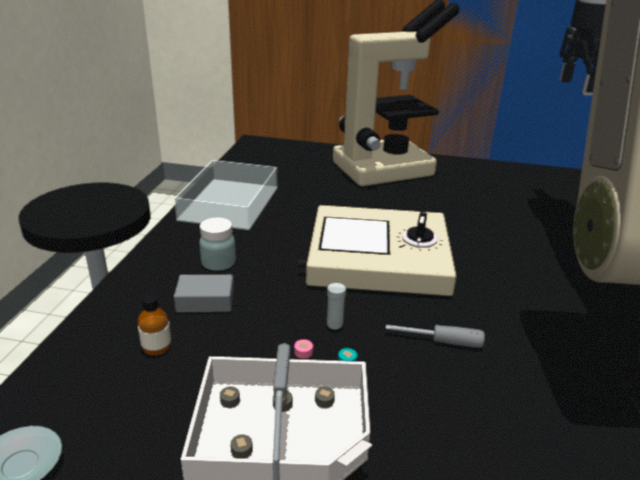

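View pics/wrist0.png

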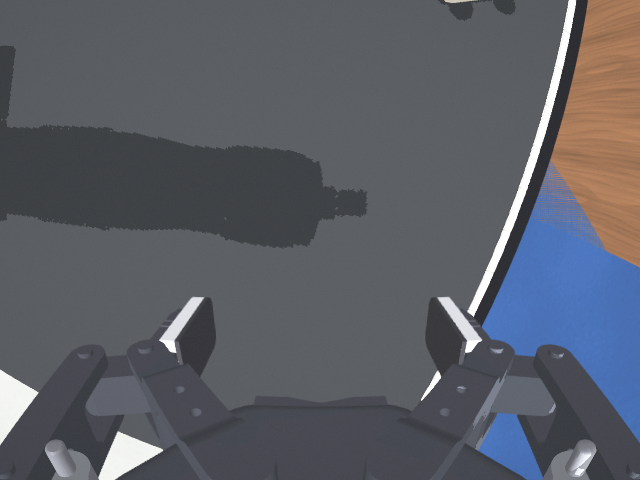

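The scene view shows the light box centred near (294,188) with its dial at (315,157). The tray is near (442,345), with its cut corner at (498,322). Next I'll enlarge these areas.

```bash
python3 - <<'E'
import cv2
a=cv2.imread("pics/scene0.png");b=cv2.imread("pics/side0.png")
def c(i,x,y,w,h,k,n): cv2.imwrite(n,cv2.resize(i[y:y+h,x:x+w],None,fx=k,fy=k,interpolation=cv2.INTER_CUBIC))
c(a,205,120,180,140,4,"pics/lb1.png")
c(a,360,265,160,160,3.7,"pics/tr1.png")
c(b,290,195,180,110,4,"pics/lb2.png")
c(b,175,330,210,150,3.8,"pics/tr2.png")
E
```

```text
(no output)
```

View pics/lb1.png

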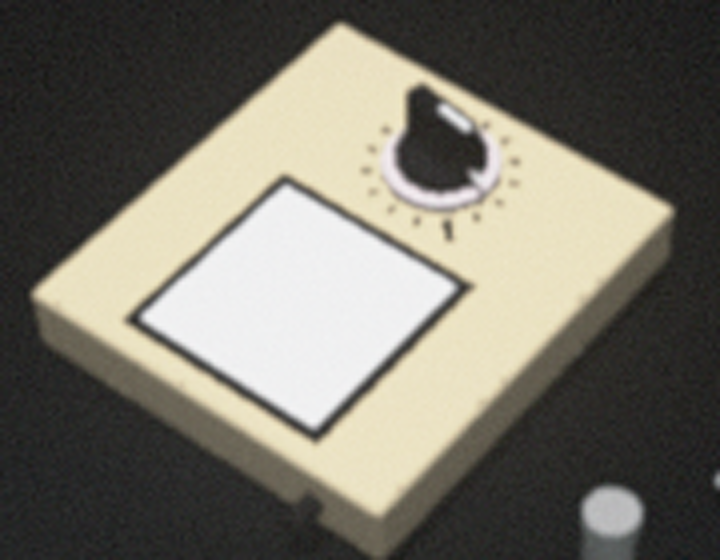

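View pics/tr1.png

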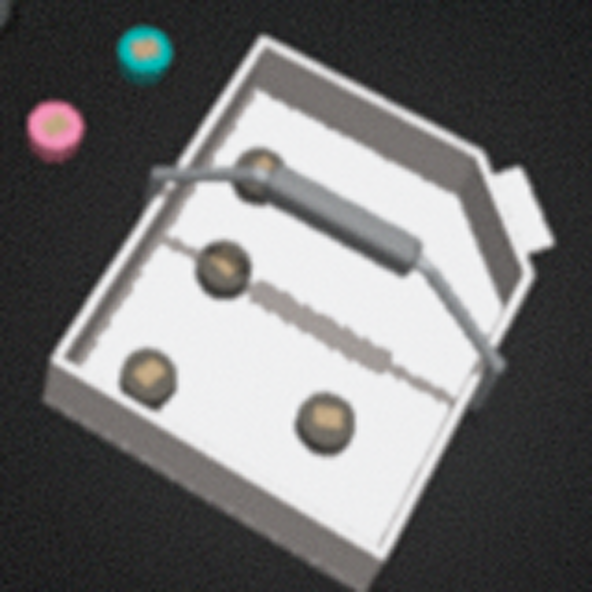

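View pics/lb2.png

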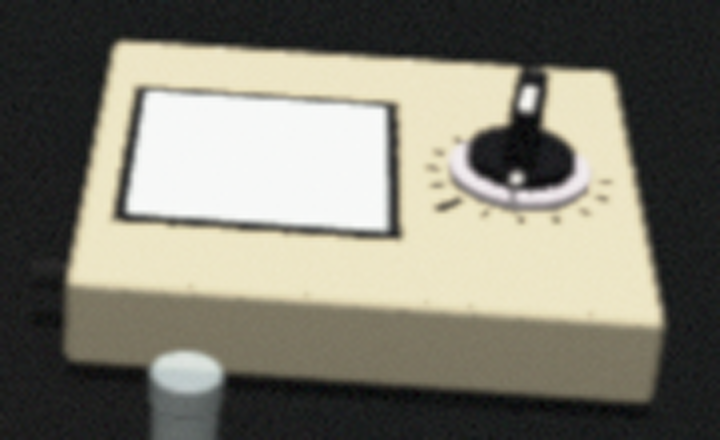

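View pics/tr2.png

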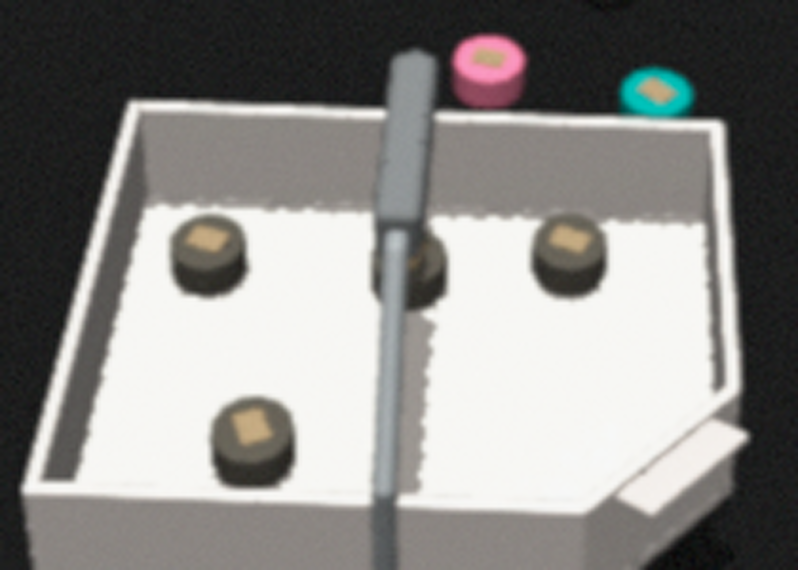

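```bash
cat > fit.py <<'E'
import numpy as np
from workcell import env
from scipy.optimize import least_squares
C={n:env.calibration(n) for n in["scene","side"]}
def proj(n,P):
    c=C[n];P=np.atleast_2d(P);q=(np.c_[P,np.ones(len(P))]@np.array(c["world_to_cam"]).T)[:,:3]@np.array(c["K"]).T
    return q[:,:2]/q[:,2:]
def body(p,L):
    c,s=np.cos(p[2]),np.sin(p[2]);L=np.asarray(L,float)
    return np.c_[p[0]+c*L[:,0]-s*L[:,1],p[1]+s*L[:,0]+c*L[:,1],L[:,2]]
def fit(obs,p0):
    def f(p): return np.concatenate([(proj(n,body(p,L))-U).ravel() for n,L,U in obs])
    return least_squares(f,p0,loss="soft_l1")
def unc(U,k,o): return (np.array(U,float)+.5)/k-.5+np.array(o)
E
python3 - <<'E'
from fit import *
m=1e-3
L=np.array([[-120,110,45],[-120,-110,45],[120,110,45],[120,-110,45]])*m
W=np.array([[-10,-55,45],[-10,55,45],[100,55,45],[100,-55,45]])*m
o=[("scene",L,unc([(674,210),(340,22),(380,516),(33,293)],4,(205,120))),
("scene",W,unc([(286,181),(464,288),(317,434),(135,320)],4,(205,120))),
("side",L,unc([(663,326),(613,72),(67,287),(117,42)],4,(290,195))),
("side",W,unc([(392,104),(394,234),(122,214),(140,90)],4,(290,195)))]
r=fit(o,[.4,-.2,0]);print("lb",r.x,np.round(r.fun,1).tolist())
p=r.x;np.save("lb.npy",p)
print("dial",body(p,[[-.068,0,.077]]),"window",body(p,[[.045,0,.045]]))
T=np.array([[-100,-80,45],[100,-80,45],[100,80,45],[-100,35,45],[-55,80,45]])*m
o=[("scene",T,unc([(263,37),(52,360),(383,557),(485,152),(533,270)],3.7,(360,265))),
("side",T,unc([(724,122),(130,102),(25,490),(738,390),(585,512)],3.8,(175,330)))]
r=fit(o,[.4,.2,0]);print("tray",r.x,np.round(r.fun,1).tolist());np.save("tray.npy",r.x)
q=r.x
h=body(q,[[0,-.035,.1],[0,.035,.1]]);print(h)
print("bar scene px",(proj("scene",h)-[360,265])*3.7,"side",(proj("side",h)-[175,330])*3.8)
# marks check
import math
for v in [2.4,1.2,1.5,1.8]:
    a=math.pi-v
    for R,z in [(.036,.045),(.018,.059),(.018,.089)]:
        P=body(p,[[-.068+R*math.cos(a),R*math.sin(a),z]])
        print(v,R,z,(proj("scene",P)-[205,120])*4,(proj("side",P)-[290,195])*4)
E
```

```text
lb [ 0.50847135 -0.20054758  0.12287313] [1.7, -0.7, 0.7, -0.6, 0.8, 0.5, -0.4, -0.5, 0.8, 1.3, -0.7, 0.1, 0.3, -0.8, 2.0, -0.1, 0.4, -1.1, -0.1, -1.0, -1.1, -2.1, -1.1, -1.5, -2.3, 0.8, -2.3, -0.9, 0.4, -0.4, 1.1, 0.4]
dial [[ 0.44098403 -0.20888194  0.077     ]] window [[ 0.55313207 -0.19503219  0.045     ]]
tray [0.57051597 0.22454299 0.19069691] [0.8, -0.8, 0.4, -0.4, 1.3, 0.8, 0.5, -0.3, 1.5, 1.0, -0.4, -1.0, -0.2, -1.3, -1.0, -0.4, 0.6, -0.9, -0.0, -0.7]
[[0.57714999 0.19017746 0.1       ]
 [0.56388196 0.25890853 0.1       ]]
bar scene px [[270.60056682 177.9541044 ]
 [419.19996106 259.94091539]] side [[413.55864126  69.14528621]
 [394.96134654 235.04143302]]
2.4 0.036 0.045 [[449.67086594 219.98507475]] [[455.99023825 197.28086498]]
2.4 0.018 0.059 [[446.64165529 174.3487016 ]] [[489.2092319  157.21599403]]
2.4 0.018 0.089 [[446.45972401 132.36600533]] [[496.86938596  95.79042832]]
1.2 0.036 0.045 [[511.80696663 182.07955761]] [[550.28426238 214.6090139 ]]
1.2 0.018 0.059 [[477.95953564 155.55290742]] [[536.16743178 165.60123627]]
1.2 0.018 0.089 [[478.4445171  113.45002278]] [[544.59972182 103.97634154]]
1.5 0.036 0.045 [[503.07480957 196.37113759]] [[525.77899021 215.73781882]]
1.5 0.018 0.059 [[473.48925348 162.66975421]] [[524.00833167 166.12814733]]
1.5 0.018 0.089 [[473.8801831  120.61381548]] [[532.25693453 104.46963979]]
1.8 0.036 0.045 [[488.90131172 208.14584705]] [[500.27363372 212.97474123]]
1.8 0.018 0.059 [[466.32174122 168.50676845]] [[511.35482571 164.79299977]]
1.8 0.018 0.089 [[466.56042737 126.48891434]] [[519.40041894 103.1588788 ]]
```

```bash
python3 - <<'E'
from fit import *
for n,u in [("scene",(150,125)),("scene",(185,130)),("side",(385,170)),("side",(430,170))]:
    c=C[n];M=np.array(c["world_to_cam"]);R=M[:3,:3];o=-R.T@M[:3,3]
    d=R.T@np.linalg.inv(c["K"])@[*u,1];print(n,u,o-d*o[2]/d[2])
E
```

```text
scene (150, 125) [ 0.59477462 -0.58191432  0.        ]
scene (185, 130) [ 0.54929175 -0.51376651  0.        ]
side (385, 170) [ 0.54180606 -0.60062851  0.        ]
side (430, 170) [ 0.43667624 -0.63016678  0.        ]
```

Request:
servo_tool --increments '[{"x": 0.7, "y": 0.9, "az": 0.65, "claw": 0}, {"x": 0.7, "y": 0.9, "az": 0.65, "claw": 0}, {"x": 0.7, "y": 0.9, "az": 0.65, "claw": 0}, {"x": 0.7, "y": 0.9, "az": 0.65, "claw": 0}, {"x": 0.7, "y": 0.9, "az": 0.65, "claw": 0}]'

```text
schema error: expected keys claw, x, y, z, ax, ay, az
```

All keys are required in every row, and the microscope is clear of the path.

Request:
servo_tool --increments '[{"x": 0.7, "y": 0.9, "z": 0, "ax": 0, "ay": 0, "az": 0.65, "claw": 0}, {"x": 0.7, "y": 0.9, "z": 0, "ax": 0, "ay": 0, "az": 0.65, "claw": 0}, {"x": 0.7, "y": 0.9, "z": 0, "ax": 0, "ay": 0, "az": 0.65, "claw": 0}, {"x": 0.7, "y": 0.9, "z": 0, "ax": 0, "ay": 0, "az": 0.65, "claw": 0}, {"x": 0.7, "y": 0.9, "z": 0, "ax": 0, "ay": 0, "az": 0.65, "claw": 0}]'

```text
clock: 0.65
tcp_pos: [0.2638, -0.4339, 0.248]
orientation: [-0.0, 0.927, 0.375, 0.0]
wrist_force: [0.6, -0.5, -0.5]
finger_gap: 0.0855
```

Request:
servo_tool --increments '[{"x": 0.7, "y": 0.9, "z": 0, "ax": 0, "ay": 0, "az": 0.65, "claw": 0}, {"x": 0.7, "y": 0.9, "z": 0, "ax": 0, "ay": 0, "az": 0.65, "claw": 0}, {"x": 0.7, "y": 0.9, "z": 0, "ax": 0, "ay": 0, "az": 0.65, "claw": 0}, {"x": 0.7, "y": 0.9, "z": 0, "ax": 0, "ay": 0, "az": 0.65, "claw": 0}, {"x": 0.7, "y": 0.9, "z": 0, "ax": 0, "ay": 0, "az": 0.65, "claw": 0}]'

```text
clock: 1.15
tcp_pos: [0.3513, -0.3213, 0.2481]
orientation: [-0.0, 0.819, 0.574, 0.0]
wrist_force: [0.3, -0.5, -0.0]
finger_gap: 0.0856
```

Request:
servo_tool --increments '[{"x": 0.7, "y": 0.9, "z": 0, "ax": 0, "ay": 0, "az": 0.65, "claw": 0}, {"x": 0.7, "y": 0.9, "z": 0, "ax": 0, "ay": 0, "az": 0.65, "claw": 0}, {"x": 0.7, "y": 0.9, "z": 0, "ax": 0, "ay": 0, "az": 0.65, "claw": 0}, {"x": 0.7, "y": 0.9, "z": 0, "ax": 0, "ay": 0, "az": 0.65, "claw": 0}, {"x": 0.7, "y": 0.9, "z": 0, "ax": 0, "ay": 0, "az": 0.65, "claw": 0}]'

```text
clock: 1.65
tcp_pos: [0.4388, -0.2089, 0.2481]
orientation: [-0.0, 0.669, 0.743, 0.0]
wrist_force: [-0.0, -0.6, -0.4]
finger_gap: 0.0855
```

```bash
python3 - <<'E'
from workcell import env
import cv2,numpy as np
s=env.get_state();print(s["clock"],s["tcp_pos"],s["orientation"],s["joint_pos"],s["qvel"])
c=env.calibration("wrist");np.savez("w1.npz",K=c["K"],M=c["world_to_cam"])
cv2.imwrite("pics/w1.png",env.read_camera("wrist")[:,:,::-1])
E
```

```text
1.65 [ 0.43878205 -0.20885182  0.24809992] [-1.85445968e-04  6.69011066e-01  7.43252420e-01  2.08761511e-06] [-6.09655979e-01  1.41319177e-01 -1.75465885e-01  1.25437883e+00
  4.97298593e-05  8.56098923e-01] [ 0.5977051   0.10457534  0.12398001  0.01411149  0.00072363 -0.30668807]
```

View pics/w1.png

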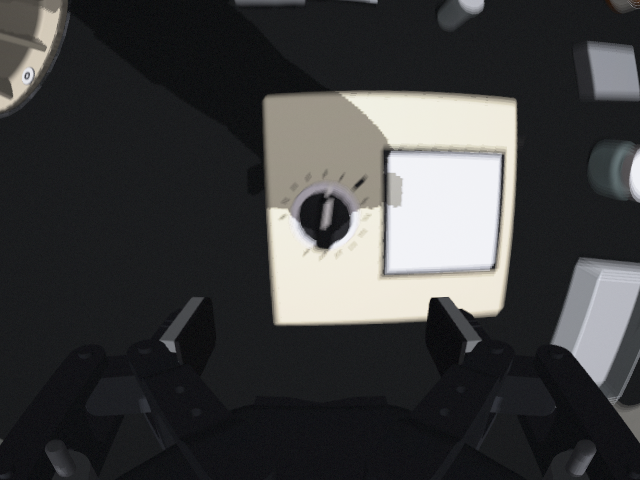

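```bash
cat >> fit.py <<'E'
def wproj(c,P):
    K=np.array(c["K"]);M=np.array(c["world_to_cam"]);P=np.atleast_2d(P)
    q=(np.c_[P,np.ones(len(P))]@M.T)[:,:3];r=np.hypot(q[:,0],q[:,1]);t=np.arctan2(r,q[:,2])
    return np.c_[K[0,2]+K[0,0]*t*q[:,0]/r,K[1,2]+K[1,1]*t*q[:,1]/r]
def wray(c,u,z):
    K=np.array(c["K"]);M=np.array(c["world_to_cam"]);x=(u[0]-K[0,2])/K[0,0];y=(u[1]-K[1,2])/K[1,1];t=np.hypot(x,y)
    d=np.array([np.sin(t)*x/t,np.sin(t)*y/t,np.cos(t)]);R=M[:3,:3];o=-R.T@M[:3,3];d=R.T@d
    return o+d*(z-o[2])/d[2]
E
python3 - <<'E'
from fit import *
import cv2
s=env.get_state();print(s["clock"],s["tcp_pos"],s["joint_pos"],np.abs(s["qvel"]).max())
c=env.calibration("wrist");np.savez("w2.npz",K=c["K"],world_to_cam=c["world_to_cam"])
im=env.read_camera("wrist")[:,:,::-1];cv2.imwrite("pics/w2f.png",im)
x0,y0,w=250,80,270
cv2.imwrite("pics/w2.png",cv2.resize(im[y0:y0+200,x0:x0+w],None,fx=2.9,fy=2.9,interpolation=cv2.INTER_CUBIC))
cv2.imwrite("pics/w2d.png",cv2.resize(im[160:270,265:395],None,fx=6,fy=5.4 if 0 else 5.4*6/6,interpolation=cv2.INTER_CUBIC) if 0 else cv2.resize(im[165:265,265:395],None,fx=6,fy=6,interpolation=cv2.INTER_CUBIC))
p=np.load("lb.npy");print(wproj(c,body(p,np.array([[-120,110,45],[-120,-110,45],[120,110,45],[120,-110,45],[-68,0,89],[-68,0,59]])*1e-3)))
E
```

```text
1.7 [ 0.44057288 -0.20622775  0.24814079] [-0.60461343  0.14188252 -0.1747031   1.25440114  0.00272937  0.85478067] 0.057731227759204556
[[258.99073494 100.1002232 ]
 [269.62681825 328.55388293]
 [514.14880861 108.65494123]
 [494.95864961 319.90335486]
 [319.76751443 232.1447798 ]
 [319.72359574 223.94284757]]
```

View pics/w2.png

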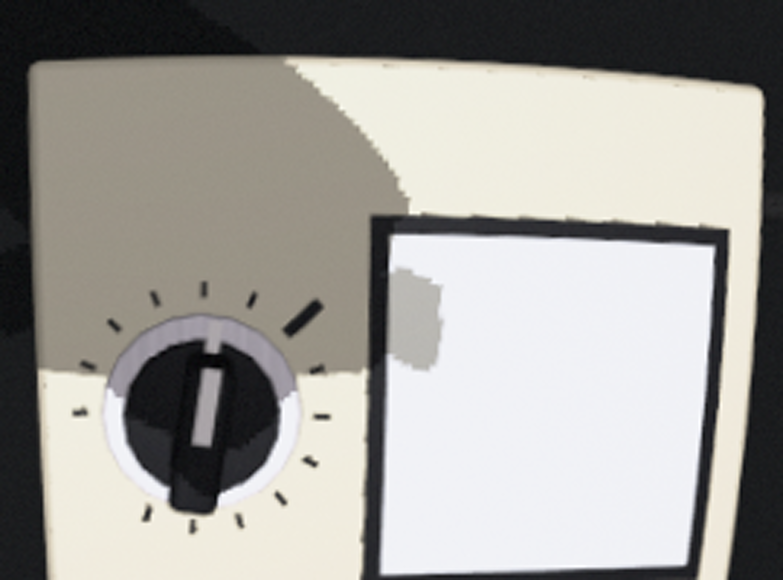

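View pics/w2d.png

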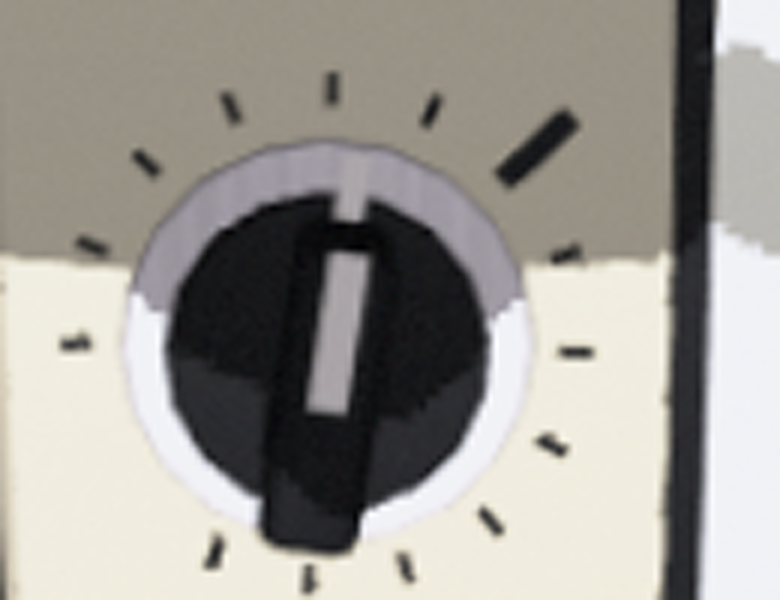

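```bash
python3 - <<'E'
from fit import *
c=np.load("w2.npz");p=np.load("lb.npy")
f=lambda u:(np.array(u)+.5)/6-.5+[265,165]
a=wray(c,f((349,255)),.089);b=wray(c,f((327,412)),.089)
print(a,b);d=a-b;an=np.arctan2(d[1],d[0]);print(an,"v",np.pi-(an-p[2]))
a=wray(c,f((570,120)),.045);b=wray(c,f((506,180)),.045);d=a-b;an=np.arctan2(d[1],d[0]);print("mark dir",an,"v",np.pi-(an-p[2]))
e=wray(c,f((315,540)),.089);print("bar far end",e)
D=body(p,[[-.068,0,0]])[0]; 
for z,u in [(.045,(538,150)),(.059,(350,200)),(.045,(333,90))]:
    q=wray(c,f(u),z)-D; print(z,np.hypot(q[0],q[1]),np.pi-(np.arctan2(q[1],q[0])-p[2]))
print(D)
E
```

```text
[ 0.441089   -0.18860211  0.089     ] [ 0.44054362 -0.20983823  0.089     ]
1.5451202988062487 v 1.719345481592954
mark dir 0.8778634007225816 v 2.386602379676621
bar far end [ 0.44087271 -0.22761276  0.089     ]
0.045 0.042033196389997356 2.410074782855808
0.059 0.02306752623269774 1.7028856563083397
0.045 0.0373494573654876 1.5928226023768017
[ 0.44098403 -0.20888194  0.        ]
```

Request:
servo_tool --increments '[{"x": 0, "y": 0, "z": -1, "ax": 0, "ay": 0, "az": -0.47, "claw": 0}, {"x": 0, "y": 0, "z": -1, "ax": 0, "ay": 0, "az": -0.47, "claw": 0}, {"x": 0, "y": 0, "z": -1, "ax": 0, "ay": 0, "az": 0, "claw": 0}, {"x": 0, "y": 0, "z": -1, "ax": 0, "ay": 0, "az": 0, "claw": 0}, {"x": 0, "y": 0, "z": 0, "ax": 0, "ay": 0, "az": 0, "claw": 0}]'

```text
clock: 2.25
tcp_pos: [0.4358, -0.2089, 0.1451]
orientation: [-0.003, 0.718, 0.696, -0.001]
wrist_force: [-0.2, 0.0, 0.0]
finger_gap: 0.0854
```

Request:
servo_tool --increments '[{"x": 0, "y": 0, "z": 0, "ax": 0, "ay": 0, "az": 0, "claw": 0}]'

```text
clock: 2.35
tcp_pos: [0.4378, -0.2102, 0.1484]
orientation: [-0.001, 0.718, 0.696, -0.0]
wrist_force: [0.4, -0.1, 0.7]
finger_gap: 0.0853
```

```bash
python3 - <<'E'
from workcell import env
s=env.get_state();print(s["clock"],s["tcp_pos"],s["orientation"],s["wrist_force"])
E
```

```text
2.35 [ 0.43781477 -0.21017924  0.14839238] [-5.63283370e-04  7.17964228e-01  6.96079753e-01 -1.64746415e-04] [ 0.37863094 -0.14497091  0.72448467]
```

Request:
servo_tool --increments '[{"x": 0.13, "y": 0.05, "z": -0.9, "ax": 0, "ay": 0, "az": 0, "claw": 0}, {"x": 0, "y": 0, "z": -0.8, "ax": 0, "ay": 0, "az": 0, "claw": 0}, {"x": 0, "y": 0, "z": -0.6, "ax": 0, "ay": 0, "az": 0, "claw": 0}, {"x": 0, "y": 0, "z": -0.4, "ax": 0, "ay": 0, "az": 0, "claw": 0}, {"x": 0, "y": 0, "z": 0, "ax": 0, "ay": 0, "az": 0, "claw": 0.5}]' --newtons 40

```text
clock: 2.85
tcp_pos: [0.4415, -0.2089, 0.0808]
orientation: [-0.0, 0.718, 0.696, -0.0]
wrist_force: [-0.5, 0.7, -0.1]
finger_gap: 0.0736
```

Request:
servo_tool --increments '[{"x": 0, "y": 0, "z": 0, "ax": 0, "ay": 0, "az": 0, "claw": 0.7}, {"x": 0, "y": 0, "z": 0, "ax": 0, "ay": 0, "az": 0, "claw": 1}, {"x": 0, "y": 0, "z": 0, "ax": 0, "ay": 0, "az": 0, "claw": 1}, {"x": 0, "y": 0, "z": 0, "ax": 0, "ay": 0, "az": 0, "claw": 1}]'

```text
clock: 3.25
tcp_pos: [0.4407, -0.2089, 0.0815]
orientation: [-0.0, 0.718, 0.696, -0.001]
wrist_force: [-9.1, 0.2, 28.4]
finger_gap: 0.0135
```

Request:
servo_tool --increments '[{"x": 0, "y": 0, "z": 0.12, "ax": 0, "ay": 0, "az": 0, "claw": 1}, {"x": 0, "y": 0, "z": 0, "ax": 0, "ay": 0, "az": 0, "claw": 1}]'

```text
clock: 3.45
tcp_pos: [0.4406, -0.2089, 0.0819]
orientation: [-0.001, 0.718, 0.696, -0.001]
wrist_force: [1.9, -6.0, -16.6]
finger_gap: 0.0131
```

```bash
python3 - <<'E'
from workcell import env
s=env.get_state();print(s["clock"],s["tcp_pos"],s["orientation"],s["wrist_force"],s["ft_torque"],s["finger_gap"])
E
```

```text
3.45 [ 0.44059714 -0.20891709  0.08189881] [-0.00089359  0.71781829  0.69622934 -0.00089727] [  1.92910074  -5.95008612 -16.56846835] [-1.05885847 -0.43260583  0.05502499] 0.01307658978088913
```

Request:
servo_tool --increments '[{"x": 0, "y": 0, "z": -0.04, "ax": 0, "ay": 0, "az": -0.6, "claw": 1}, {"x": 0, "y": 0, "z": 0, "ax": 0, "ay": 0, "az": -0.7, "claw": 1}, {"x": 0, "y": 0, "z": 0, "ax": 0, "ay": 0, "az": -0.7, "claw": 1}, {"x": 0, "y": 0, "z": 0, "ax": 0, "ay": 0, "az": -0.7, "claw": 1}, {"x": 0, "y": 0, "z": 0, "ax": 0, "ay": 0, "az": -0.7, "claw": 1}]'

```text
clock: 3.95
tcp_pos: [0.4409, -0.209, 0.0818]
orientation: [-0.0, 0.862, 0.506, -0.001]
wrist_force: [-0.2, -4.7, -8.7]
finger_gap: 0.0131
```

Request:
servo_tool --increments '[{"x": 0, "y": 0, "z": 0, "ax": 0, "ay": 0, "az": -0.7, "claw": 1}, {"x": 0, "y": 0, "z": 0, "ax": 0, "ay": 0, "az": -0.6, "claw": 1}, {"x": 0, "y": 0, "z": 0, "ax": 0, "ay": 0, "az": -0.2, "claw": 1}, {"x": 0, "y": 0, "z": 0, "ax": 0, "ay": 0, "az": 0, "claw": 1}]'

```text
clock: 4.35
tcp_pos: [0.441, -0.2091, 0.0819]
orientation: [-0.0, 0.91, 0.416, -0.001]
wrist_force: [1.0, -5.2, -14.4]
finger_gap: 0.0131
```

```bash
python3 - <<'E'
from workcell import env
import numpy as np
s=env.get_state();q=s["orientation"];print(s["clock"],s["tcp_pos"],q,s["wrist_force"],s["ft_torque"],s["finger_gap"],s["joint_pos"])
print(2*np.arctan2(q[2],q[1]), "v est", np.pi+.123-2*np.arctan2(q[2],q[1]))
E
```

```text
4.35 [ 0.44100374 -0.20905098  0.08188103] [-1.17940344e-04  9.09568822e-01  4.15552509e-01 -8.10396915e-04] [  0.96705084  -5.22047507 -14.40889985] [-1.12963328 -0.1855607   0.01107128] 0.013070977783274358 [-6.06574148e-01  2.67508979e-01 -4.50924382e-01  8.53393090e-01
 -1.27336453e-03  1.67791854e+00]
0.8571006247361281 v est 2.407492028853665
```

Request:
servo_tool --increments '[{"x": 0, "y": 0, "z": 0, "ax": 0, "ay": 0, "az": 0, "claw": 0.6}, {"x": 0, "y": 0, "z": 0, "ax": 0, "ay": 0, "az": 0, "claw": 0}, {"x": 0, "y": 0, "z": 0, "ax": 0, "ay": 0, "az": 0, "claw": 0}, {"x": 0, "y": 0, "z": 0.7, "ax": 0, "ay": 0, "az": 0, "claw": 0}, {"x": 0, "y": 0, "z": 1, "ax": 0, "ay": 0, "az": 0, "claw": 0}]'

```text
clock: 4.85
tcp_pos: [0.4408, -0.2079, 0.1252]
orientation: [-0.001, 0.909, 0.416, -0.0]
wrist_force: [0.7, -0.3, 0.1]
finger_gap: 0.0841
```

Request:
servo_tool --increments '[{"x": 0, "y": 0, "z": 1, "ax": 0, "ay": 0, "az": 0, "claw": 0}, {"x": 0, "y": 0, "z": 1, "ax": 0, "ay": 0, "az": 0, "claw": 0}, {"x": 0, "y": 0, "z": 1, "ax": 0, "ay": 0, "az": 0, "claw": 0}, {"x": 0, "y": 0, "z": 0, "ax": 0, "ay": 0, "az": 0, "claw": 0}, {"x": 0, "y": 0, "z": 0, "ax": 0, "ay": 0, "az": 0, "claw": 0}]'

```text
clock: 5.35
tcp_pos: [0.4421, -0.2089, 0.2012]
orientation: [0.001, 0.91, 0.416, 0.001]
wrist_force: [-0.3, -0.2, 0.6]
finger_gap: 0.0859
```

```bash
python3 - <<'E'
from fit import *
import cv2
s=env.get_state();print(s["clock"],s["tcp_pos"],s["orientation"])
c=env.calibration("wrist");np.savez("w3.npz",K=c["K"],world_to_cam=c["world_to_cam"])
im=env.read_camera("wrist")[:,:,::-1];cv2.imwrite("pics/w3f.png",im)
p=np.load("lb.npy");u=wproj(c,body(p,[[-.068,0,.059]]))[0];print(u)
x0,y0=int(u[0])-65,int(u[1])-50;print(x0,y0)
cv2.imwrite("pics/w3d.png",cv2.resize(im[y0:y0+100,x0:x0+130],None,fx=6,fy=6,interpolation=cv2.INTER_CUBIC))
E
```

```text
5.35 [ 0.44211798 -0.20887555  0.20122323] [9.87344729e-04 9.09539173e-01 4.15616383e-01 7.35231020e-04]
[319.01916104 234.77847397]
254 184
```

View pics/w3d.png

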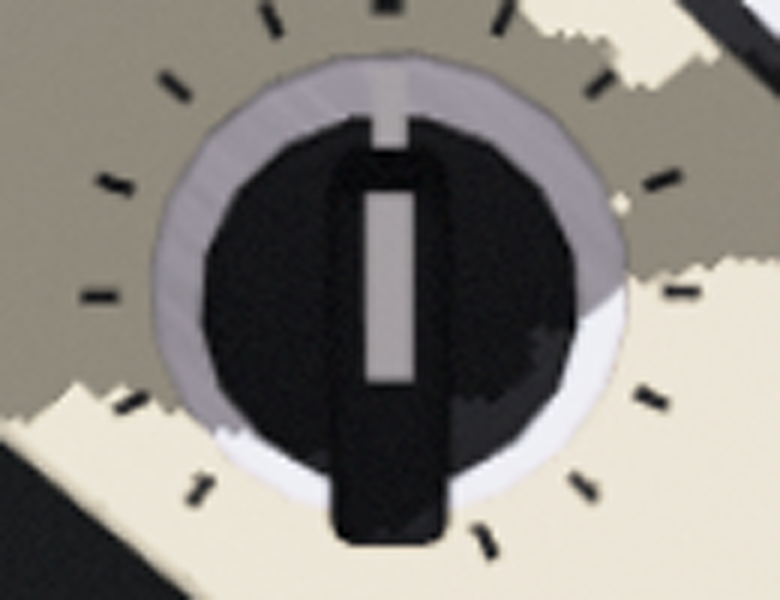

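The pointer (column 387) lines up with the long mark (column 388), so the dial is set. Next is the tray.

Request:
servo_tool --increments '[{"x": 0.28, "y": 0.6, "z": 0.2, "ax": 0, "ay": 0, "az": 0.35, "claw": 0}, {"x": 0.28, "y": 0.96, "z": 0.2, "ax": 0, "ay": 0, "az": 0.35, "claw": 0}, {"x": 0.28, "y": 0.96, "z": 0.2, "ax": 0, "ay": 0, "az": 0.35, "claw": 0}, {"x": 0.28, "y": 0.96, "z": 0.2, "ax": 0, "ay": 0, "az": 0.35, "claw": 0}, {"x": 0.28, "y": 0.96, "z": 0, "ax": 0, "ay": 0, "az": 0.35, "claw": 0}]'

```text
clock: 5.9
tcp_pos: [0.4764, -0.0966, 0.2196]
orientation: [-0.0, 0.852, 0.524, -0.0]
wrist_force: [0.4, -1.3, 0.3]
finger_gap: 0.0856
```

Request:
servo_tool --increments '[{"x": 0.28, "y": 0.96, "z": 0, "ax": 0, "ay": 0, "az": 0.35, "claw": 0}, {"x": 0.28, "y": 0.96, "z": 0, "ax": 0, "ay": 0, "az": 0.35, "claw": 0}, {"x": 0.28, "y": 0.96, "z": 0, "ax": 0, "ay": 0, "az": 0.35, "claw": 0}, {"x": 0.28, "y": 0.96, "z": 0, "ax": 0, "ay": 0, "az": 0.35, "claw": 0}, {"x": 0.28, "y": 0.96, "z": 0, "ax": 0, "ay": 0, "az": 0.35, "claw": 0}]'

```text
clock: 6.4
tcp_pos: [0.5109, 0.0235, 0.2189]
orientation: [-0.001, 0.781, 0.624, -0.001]
wrist_force: [0.5, 0.2, -0.8]
finger_gap: 0.0854
```

Request:
servo_tool --increments '[{"x": 0.28, "y": 0.96, "z": 0, "ax": 0, "ay": 0, "az": 0.35, "claw": 0}, {"x": 0.28, "y": 0.96, "z": 0, "ax": 0, "ay": 0, "az": 0.35, "claw": 0}, {"x": 0.28, "y": 0.96, "z": 0, "ax": 0, "ay": 0, "az": 0.35, "claw": 0}, {"x": 0.28, "y": 0.96, "z": 0, "ax": 0, "ay": 0, "az": 0.35, "claw": 0}, {"x": 0.28, "y": 0.96, "z": 0, "ax": 0, "ay": 0, "az": 0.35, "claw": 0}]'

```text
clock: 6.9
tcp_pos: [0.5459, 0.1433, 0.2187]
orientation: [-0.001, 0.7, 0.715, -0.001]
wrist_force: [0.3, -0.6, 0.0]
finger_gap: 0.0854
```

Request:
servo_tool --increments '[{"x": 0.28, "y": 0.96, "z": 0, "ax": 0, "ay": 0, "az": 0.35, "claw": 0}, {"x": 0.28, "y": 0.96, "z": 0, "ax": 0, "ay": 0, "az": 0.35, "claw": 0}, {"x": 0.28, "y": 0.96, "z": 0, "ax": 0, "ay": 0, "az": 0.35, "claw": 0}, {"x": 0, "y": 0, "z": 0, "ax": 0, "ay": 0, "az": 0, "claw": 0}, {"x": 0, "y": 0, "z": 0, "ax": 0, "ay": 0, "az": 0, "claw": 0}]'

```text
clock: 7.4
tcp_pos: [0.5667, 0.2144, 0.2187]
orientation: [-0.001, 0.646, 0.763, -0.001]
wrist_force: [-0.7, 0.0, 0.2]
finger_gap: 0.0849
```

```bash
python3 - <<'E'
from fit import *
import cv2
s=env.get_state();q=s["orientation"];print(s["clock"],s["tcp_pos"],q,"phi_y",2*np.arctan2(q[2],q[1])-np.pi/2,s["joint_pos"])
c=env.calibration("wrist");np.savez("w4.npz",K=c["K"],world_to_cam=c["world_to_cam"])
im=env.read_camera("wrist")[:,:,::-1].copy()
t=np.load("tray.npy")
P=body(t,np.array([[-100,-80,45],[100,-80,45],[100,80,45],[-100,35,45],[-55,80,45],[0,-35,109],[0,35,109]])*1e-3)
u=wproj(c,P);print(u)
cv2.imwrite("pics/w4.png",im)
for a in u: cv2.circle(im,tuple(int(round(v)) for v in a),3,(0,0,255),1)
cv2.imwrite("pics/w4m.png",im)
E
```

```text
7.4 [0.56674066 0.21440305 0.21874302] [-7.33576626e-04  6.45973888e-01  7.63358201e-01 -1.20648066e-03] phi_y 0.1661978650557141 [ 2.29379082e-01  3.85097398e-01  7.67855565e-02  1.26529632e+00
 -2.61731949e-04  1.63397791e+00]
[[218.94156817 303.15617777]
 [437.95576315 297.6942995 ]
 [445.63309198 116.81523972]
 [205.91470117 175.9769554 ]
 [256.12777562 118.11800539]
 [329.51107492 281.56424094]
 [327.3575983  178.47035748]]
```

View pics/w4m.png

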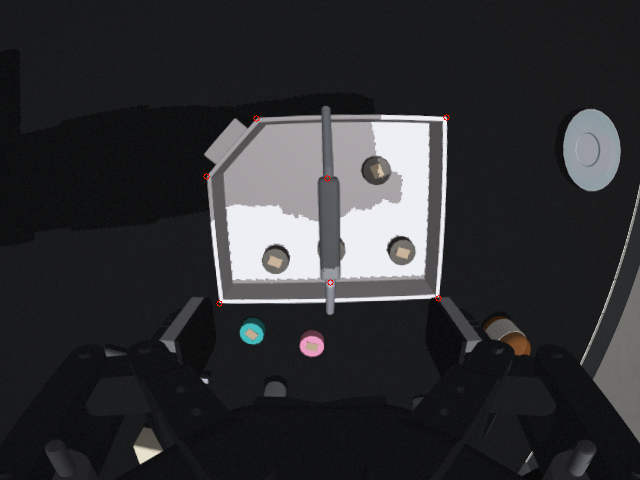

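Request:
servo_tool --increments '[{"x": 0.15, "y": 0.4, "z": -1, "ax": 0, "ay": 0, "az": 0.18, "claw": 0}, {"x": 0, "y": 0, "z": -1, "ax": 0, "ay": 0, "az": 0, "claw": 0}, {"x": 0, "y": 0, "z": -1, "ax": 0, "ay": 0, "az": 0, "claw": 0}, {"x": 0, "y": 0, "z": 0, "ax": 0, "ay": 0, "az": 0, "claw": 0}, {"x": 0, "y": 0, "z": 0, "ax": 0, "ay": 0, "az": 0, "claw": 0}]'

```text
clock: 7.95
tcp_pos: [0.5708, 0.2233, 0.1453]
orientation: [-0.0, 0.637, 0.771, -0.001]
wrist_force: [0.1, 1.8, -0.0]
finger_gap: 0.0852
```

Request:
servo_tool --increments '[{"x": 0, "y": 0, "z": -0.8, "ax": 0, "ay": 0, "az": 0, "claw": 0}, {"x": 0, "y": 0, "z": -0.6, "ax": 0, "ay": 0, "az": 0, "claw": 0}, {"x": 0, "y": 0, "z": -0.43, "ax": 0, "ay": 0, "az": 0, "claw": 0}, {"x": 0, "y": 0, "z": 0, "ax": 0, "ay": 0, "az": 0, "claw": 0}]'

```text
clock: 8.35
tcp_pos: [0.5711, 0.2238, 0.0994]
orientation: [-0.0, 0.637, 0.771, -0.0]
wrist_force: [-0.8, -0.2, -0.3]
finger_gap: 0.0853
```

```bash
python3 - <<'E'
from fit import *
import cv2
s=env.get_state();q=s["orientation"];print(s["clock"],s["tcp_pos"],q,"phi_y",2*np.arctan2(q[2],q[1])-np.pi/2,s["joint_pos"])
cv2.imwrite("pics/w5.png",env.read_camera("wrist")[:,:,::-1])
E
```

```text
8.35 [0.57109443 0.22383316 0.09935454] [-2.03342337e-04  6.36800878e-01  7.71028208e-01 -3.20332768e-04] phi_y 0.19011229379639372 [ 2.42767031e-01  4.66644050e-01 -1.00794662e-01  1.00411449e+00
 -5.46521911e-05  1.62345108e+00]
```

View pics/w5.png

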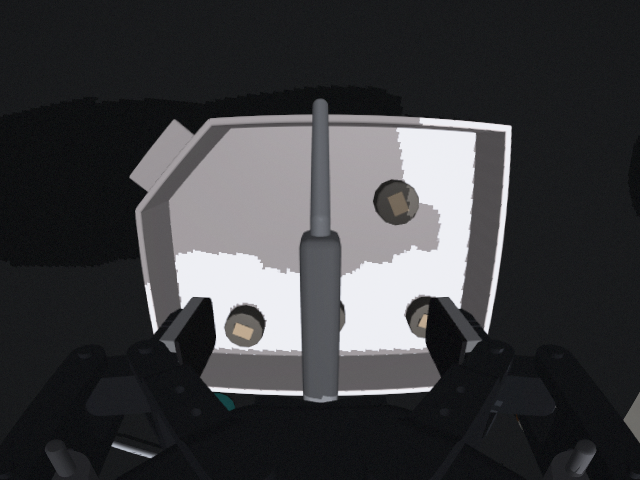

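The handle is centred between the jaws, at column 320.

Request:
servo_tool --increments '[{"x": 0, "y": 0, "z": 0, "ax": 0, "ay": 0, "az": 0, "claw": 0.5}, {"x": 0, "y": 0, "z": 0, "ax": 0, "ay": 0, "az": 0, "claw": 0.75}, {"x": 0, "y": 0, "z": 0, "ax": 0, "ay": 0, "az": 0, "claw": 1}, {"x": 0, "y": 0, "z": 0, "ax": 0, "ay": 0, "az": 0, "claw": 1}, {"x": 0, "y": 0, "z": 0, "ax": 0, "ay": 0, "az": 0, "claw": 1}]' --newtons 90

```text
clock: 8.9
tcp_pos: [0.5713, 0.2243, 0.1]
orientation: [0.0, 0.637, 0.771, 0.0]
wrist_force: [-6.5, -1.1, 13.4]
finger_gap: 0.0128
```

Request:
servo_tool --increments '[{"x": 0, "y": 0, "z": 0.1, "ax": 0, "ay": 0, "az": 0, "claw": 1}, {"x": 0, "y": 0, "z": 0.2, "ax": 0, "ay": 0, "az": 0, "claw": 1}, {"x": 0, "y": 0, "z": 0.3, "ax": 0, "ay": 0, "az": 0, "claw": 1}, {"x": 0, "y": 0, "z": 0.4, "ax": 0, "ay": 0, "az": 0, "claw": 1}, {"x": 0, "y": 0, "z": 0.4, "ax": 0, "ay": 0, "az": 0, "claw": 1}]'

```text
clock: 9.4
tcp_pos: [0.5714, 0.2243, 0.1354]
orientation: [0.0, 0.637, 0.771, 0.0]
wrist_force: [-0.1, 0.2, -3.9]
finger_gap: 0.0123
```

Request:
servo_tool --increments '[{"x": 0, "y": 0, "z": 0.6, "ax": 0, "ay": 0, "az": 0, "claw": 1}, {"x": 0, "y": 0, "z": 0.7, "ax": 0, "ay": 0, "az": 0, "claw": 1}, {"x": 0, "y": 0, "z": 0.7, "ax": 0, "ay": 0, "az": 0, "claw": 1}, {"x": 0, "y": -0.1, "z": 0.7, "ax": 0, "ay": 0, "az": 0, "claw": 1}, {"x": 0, "y": -0.2, "z": 0.7, "ax": 0, "ay": 0, "az": 0, "claw": 1}]'

```text
clock: 9.9
tcp_pos: [0.5714, 0.217, 0.2213]
orientation: [0.0, 0.636, 0.771, 0.0]
wrist_force: [0.4, 0.5, -3.6]
finger_gap: 0.0124
```

Request:
servo_tool --increments '[{"x": 0, "y": -0.3, "z": 0.7, "ax": 0, "ay": 0, "az": 0, "claw": 1}, {"x": 0, "y": -0.4, "z": 0.7, "ax": 0, "ay": 0, "az": 0, "claw": 1}, {"x": 0, "y": -0.5, "z": 0.6, "ax": 0, "ay": 0, "az": 0, "claw": 1}, {"x": 0, "y": -0.6, "z": 0.4, "ax": 0, "ay": 0, "az": 0, "claw": 1}, {"x": 0, "y": -0.7, "z": 0.2, "ax": 0, "ay": 0, "az": 0, "claw": 1}]'

```text
clock: 10.4
tcp_pos: [0.5717, 0.1536, 0.2862]
orientation: [0.001, 0.636, 0.771, 0.001]
wrist_force: [0.7, 0.4, -3.8]
finger_gap: 0.0125
```

Request:
servo_tool --increments '[{"x": -0.05, "y": -0.7, "z": 0, "ax": 0, "ay": 0, "az": 0, "claw": 1}, {"x": -0.05, "y": -0.7, "z": 0, "ax": 0, "ay": 0, "az": 0, "claw": 1}, {"x": -0.05, "y": -0.7, "z": 0, "ax": 0, "ay": 0, "az": 0, "claw": 1}, {"x": -0.05, "y": -0.7, "z": 0, "ax": 0, "ay": 0, "az": 0, "claw": 1}, {"x": -0.05, "y": -0.7, "z": 0, "ax": 0, "ay": 0, "az": 0, "claw": 1}]'

```text
clock: 10.9
tcp_pos: [0.5643, 0.065, 0.2835]
orientation: [-0.001, 0.637, 0.771, -0.001]
wrist_force: [0.2, 0.2, -3.4]
finger_gap: 0.0128
```

Request:
servo_tool --increments '[{"x": -0.05, "y": -0.7, "z": 0, "ax": 0, "ay": 0, "az": 0, "claw": 1}, {"x": -0.05, "y": -0.7, "z": 0, "ax": 0, "ay": 0, "az": 0, "claw": 1}, {"x": -0.05, "y": -0.7, "z": 0, "ax": 0, "ay": 0, "az": 0, "claw": 1}, {"x": -0.05, "y": -0.7, "z": 0, "ax": 0, "ay": 0, "az": 0, "claw": 1}, {"x": -0.05, "y": -0.7, "z": 0, "ax": 0, "ay": 0, "az": 0, "claw": 1}]'

```text
clock: 11.4
tcp_pos: [0.5578, -0.0224, 0.2835]
orientation: [-0.001, 0.637, 0.771, -0.0]
wrist_force: [-0.9, 0.4, -3.7]
finger_gap: 0.0128
```

Request:
servo_tool --increments '[{"x": -0.05, "y": -0.7, "z": 0, "ax": 0, "ay": 0, "az": 0, "claw": 1}, {"x": -0.05, "y": -0.7, "z": 0, "ax": 0, "ay": 0, "az": 0, "claw": 1}, {"x": -0.05, "y": -0.7, "z": 0, "ax": 0, "ay": 0, "az": 0, "claw": 1}, {"x": -0.05, "y": -0.7, "z": 0, "ax": 0, "ay": 0, "az": 0, "claw": 1}, {"x": -0.05, "y": -0.7, "z": 0, "ax": 0, "ay": 0, "az": 0, "claw": 1}]'

```text
clock: 11.9
tcp_pos: [0.5515, -0.1098, 0.2835]
orientation: [-0.001, 0.637, 0.771, -0.0]
wrist_force: [0.6, 0.3, -3.9]
finger_gap: 0.0124
```

Request:
servo_tool --increments '[{"x": 0, "y": -0.7, "z": 0, "ax": 0, "ay": 0, "az": 0, "claw": 1}, {"x": 0, "y": -0.6, "z": 0, "ax": 0, "ay": 0, "az": 0, "claw": 1}, {"x": 0, "y": -0.5, "z": 0, "ax": 0, "ay": 0, "az": 0, "claw": 1}, {"x": 0, "y": -0.4, "z": 0, "ax": 0, "ay": 0, "az": 0, "claw": 1}, {"x": 0, "y": -0.3, "z": 0, "ax": 0, "ay": 0, "az": 0, "claw": 1}]'

```text
clock: 12.4
tcp_pos: [0.5526, -0.1716, 0.2844]
orientation: [-0.0, 0.637, 0.771, 0.0]
wrist_force: [-0.0, -0.5, -3.0]
finger_gap: 0.0122
```

Request:
servo_tool --increments '[{"x": 0, "y": -0.2, "z": 0, "ax": 0, "ay": 0, "az": 0, "claw": 1}, {"x": 0, "y": -0.1, "z": 0, "ax": 0, "ay": 0, "az": 0, "claw": 1}, {"x": 0, "y": 0, "z": 0, "ax": 0, "ay": 0, "az": 0, "claw": 1}, {"x": 0, "y": 0, "z": 0, "ax": 0, "ay": 0, "az": 0, "claw": 1}]'

```text
clock: 12.8
tcp_pos: [0.5526, -0.1778, 0.2846]
orientation: [-0.0, 0.636, 0.771, 0.0]
wrist_force: [0.3, 0.2, -3.1]
finger_gap: 0.0121
```

```bash
python3 - <<'E'
from fit import *
import cv2
s=env.get_state();q=s["orientation"];print(s["clock"],s["tcp_pos"],q,"phi_y",2*np.arctan2(q[2],q[1])-np.pi/2,s["joint_pos"],s["wrist_force"],s["finger_gap"])
cv2.imwrite("pics/w6.png",env.read_camera("wrist")[:,:,::-1])
cv2.imwrite("pics/s6.png",env.read_camera("scene")[:,:,::-1])
E
```

```text
12.8 [ 0.55262369 -0.17780747  0.28460599] [-4.28761655e-05  6.36357837e-01  7.71393989e-01  1.20715751e-04] phi_y 0.19126134796658056 [-4.49662854e-01  3.17954926e-01  1.40875459e-01  1.39374274e+00
  2.54897851e-04  9.29872121e-01] [ 0.28950525  0.1741396  -3.1009191 ] 0.012146395945842665
```

View pics/w6.png

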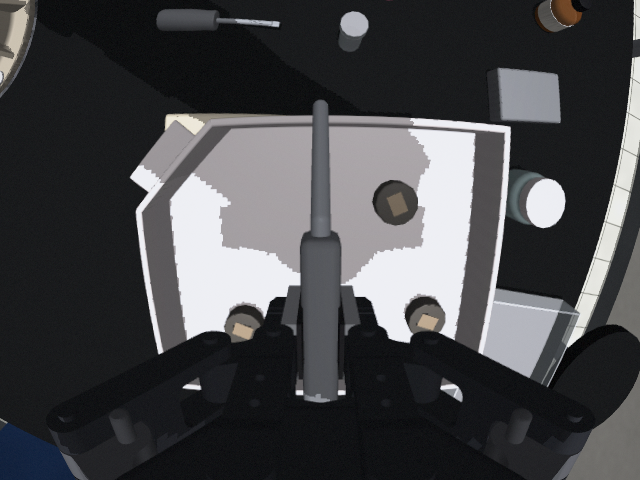

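View pics/s6.png

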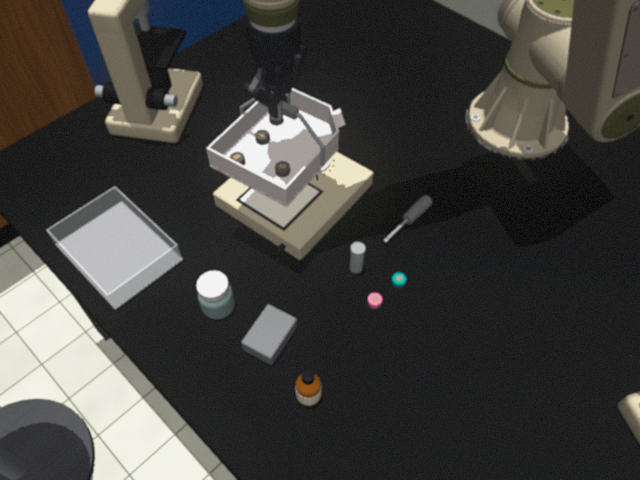

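Request:
servo_tool --increments '[{"x": -0.08, "y": 0.02, "z": 0.03, "ax": -0.07, "ay": -0.1, "az": 0, "claw": 1}, {"x": -0.08, "y": 0.02, "z": 0.03, "ax": -0.1, "ay": -0.15, "az": 0, "claw": 1}, {"x": -0.08, "y": 0.02, "z": 0.03, "ax": -0.1, "ay": -0.15, "az": 0, "claw": 1}, {"x": -0.08, "y": 0.02, "z": 0.03, "ax": -0.1, "ay": -0.15, "az": 0, "claw": 1}, {"x": -0.08, "y": 0.02, "z": 0.03, "ax": -0.1, "ay": -0.15, "az": 0, "claw": 1}]'

```text
clock: 13.4
tcp_pos: [0.5421, -0.1753, 0.2885]
orientation: [0.059, 0.635, 0.77, 0.006]
wrist_force: [0.4, -0.1, -3.4]
finger_gap: 0.0126
```

Request:
servo_tool --increments '[{"x": -0.08, "y": 0.02, "z": 0.03, "ax": -0.1, "ay": -0.15, "az": 0, "claw": 1}, {"x": -0.08, "y": 0.02, "z": 0.03, "ax": -0.1, "ay": -0.15, "az": 0, "claw": 1}, {"x": -0.08, "y": 0.02, "z": 0.03, "ax": -0.1, "ay": -0.15, "az": 0, "claw": 1}, {"x": -0.08, "y": 0.02, "z": 0.03, "ax": -0.1, "ay": -0.15, "az": 0, "claw": 1}, {"x": -0.08, "y": 0.02, "z": 0.03, "ax": -0.1, "ay": -0.15, "az": 0, "claw": 1}]'

```text
clock: 13.9
tcp_pos: [0.5319, -0.1726, 0.2921]
orientation: [0.121, 0.632, 0.766, 0.012]
wrist_force: [0.4, 0.1, -3.5]
finger_gap: 0.0122
```

```bash
cat > chk.py <<'E'
from fit import *
import cv2,sys
from scipy.spatial.transform import Rotation as R
s=env.get_state();q=s["orientation"];T=R.from_quat(q,scalar_first=True).as_matrix()
print(s["clock"],s["tcp_pos"],np.round(s["joint_pos"],2),s["wrist_force"],s["finger_gap"],np.abs(s["qvel"]).max())
tz=-T[:,2];print("tilt",np.degrees(np.arccos(tz[2])),"dir",np.arctan2(tz[1],tz[0]),"want",2.547,"mid",s["tcp_pos"]-.096*tz)
# tray axes: tray x = tool y here
ang=np.degrees(np.arctan2(tz@T[:,0],0));
n=sys.argv[1]
for c in ["wrist","scene","side"]: cv2.imwrite(f"pics/{c}{n}.png",env.read_camera(c)[:,:,::-1])
E
python3 chk.py 7
```

```text
13.9 [ 0.53186813 -0.17263279  0.29213645] [-0.44  0.08 -0.17  1.08 -0.04  0.94] [ 0.44400206  0.10371112 -3.52867163] 0.012199252042604488 0.3167153979522775
tilt 14.022522331794685 dir 2.5527333563645187 want 2.547 mid [ 0.55121149 -0.18555231  0.19899719]
```

View pics/wrist7.png

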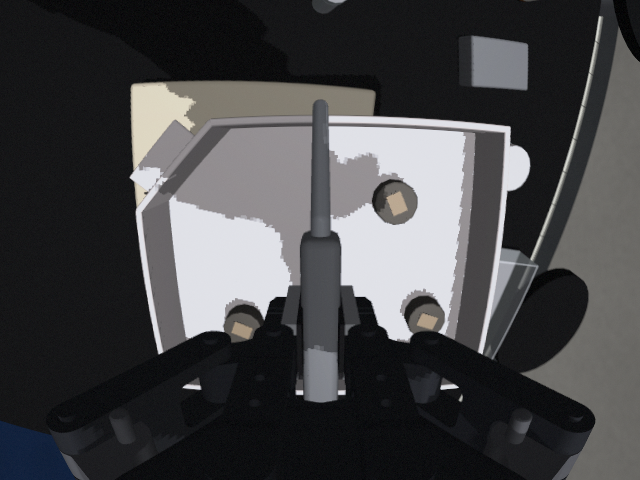

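The measured tilt is 14° and the pucks have not moved yet, still at (395,201), (425,318) and (243,325). I'll keep tilting.

Request:
servo_tool --increments '[{"x": -0.08, "y": 0, "z": 0.03, "ax": -0.1, "ay": -0.15, "az": 0, "claw": 1}, {"x": -0.08, "y": 0, "z": 0.03, "ax": -0.1, "ay": -0.15, "az": 0, "claw": 1}, {"x": -0.08, "y": 0, "z": 0.03, "ax": -0.1, "ay": -0.15, "az": 0, "claw": 1}, {"x": -0.08, "y": 0, "z": 0.03, "ax": -0.1, "ay": -0.15, "az": 0, "claw": 1}, {"x": -0.08, "y": 0, "z": 0.03, "ax": -0.1, "ay": -0.15, "az": 0, "claw": 1}]'

```text
clock: 14.55
tcp_pos: [0.5224, -0.1731, 0.2957]
orientation: [0.183, 0.626, 0.758, 0.019]
wrist_force: [-0.6, -0.2, -3.4]
finger_gap: 0.0122
```

```bash
python3 chk.py 8
```

```text
14.55 [ 0.52238602 -0.1731237   0.29565058] [-0.44 -0.03 -0.31  0.92 -0.05  0.93] [-0.57784347 -0.15960169 -3.36351912] 0.012234221508484603 0.3175153463460504
tilt 21.167493396255853 dir 2.5526342841654905 want 2.547 mid [ 0.5512108  -0.19238004  0.20612781]
```

View pics/wrist8.png

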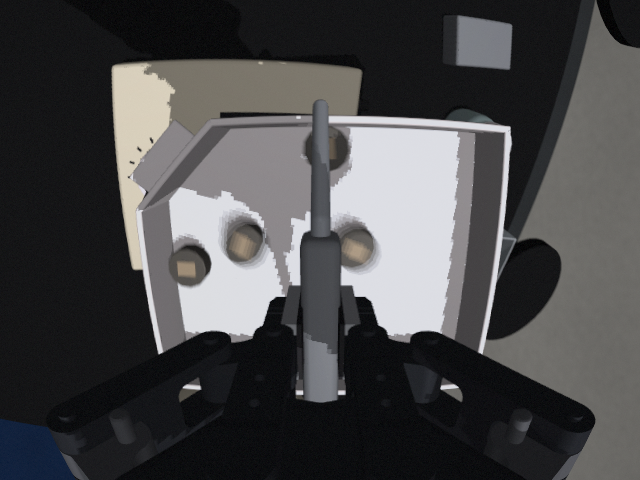

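View pics/scene8.png

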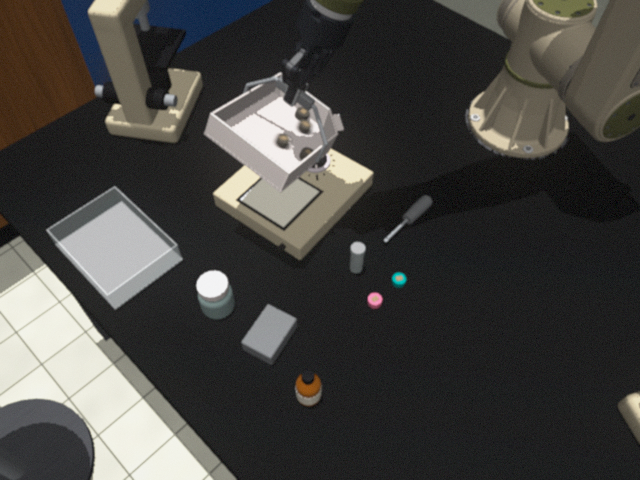

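All four pucks are now sliding towards the cut corner, and the tilt is 21°. I'll complete it.

Request:
servo_tool --increments '[{"x": -0.07, "y": 0, "z": 0.03, "ax": -0.1, "ay": -0.15, "az": 0, "claw": 1}, {"x": -0.08, "y": 0, "z": 0.03, "ax": -0.1, "ay": -0.15, "az": 0, "claw": 1}, {"x": -0.08, "y": 0, "z": 0.03, "ax": -0.1, "ay": -0.15, "az": 0, "claw": 1}, {"x": -0.08, "y": 0, "z": 0.03, "ax": -0.1, "ay": -0.15, "az": 0, "claw": 1}, {"x": -0.08, "y": 0, "z": 0.03, "ax": -0.1, "ay": -0.15, "az": 0, "claw": 1}]'

```text
clock: 15.2
tcp_pos: [0.5129, -0.1733, 0.2994]
orientation: [0.244, 0.617, 0.748, 0.025]
wrist_force: [-0.3, -0.2, -3.7]
finger_gap: 0.0126
```

Request:
servo_tool --increments '[{"x": 0, "y": 0, "z": 0, "ax": -0.07, "ay": -0.1, "az": 0, "claw": 1}, {"x": 0, "y": 0, "z": 0, "ax": 0, "ay": 0, "az": 0, "claw": 1}, {"x": 0, "y": 0, "z": 0, "ax": 0, "ay": 0, "az": 0, "claw": 1}, {"x": 0, "y": 0, "z": 0, "ax": 0, "ay": 0, "az": 0, "claw": 1}, {"x": 0, "y": 0, "z": 0, "ax": 0, "ay": 0, "az": 0, "claw": 1}]'

```text
clock: 15.7
tcp_pos: [0.5131, -0.1734, 0.2996]
orientation: [0.252, 0.616, 0.746, 0.025]
wrist_force: [0.8, -0.3, -3.6]
finger_gap: 0.0122
```

```bash
python3 chk.py 9
```

```text
15.7 [ 0.51310495 -0.17337461  0.29960216] [-0.43 -0.14 -0.46  0.74 -0.08  0.93] [ 0.82973773 -0.31874653 -3.61895283] 0.012201603028872453 0.0034583293448071455
tilt 29.341300409155103 dir 2.5522180281379776 want 2.547 mid [ 0.55220963 -0.19952197  0.21591739]
```

View pics/wrist9.png

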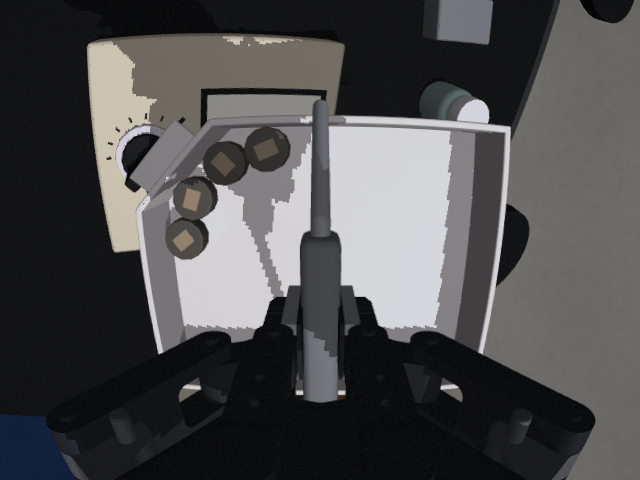

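View pics/side9.png

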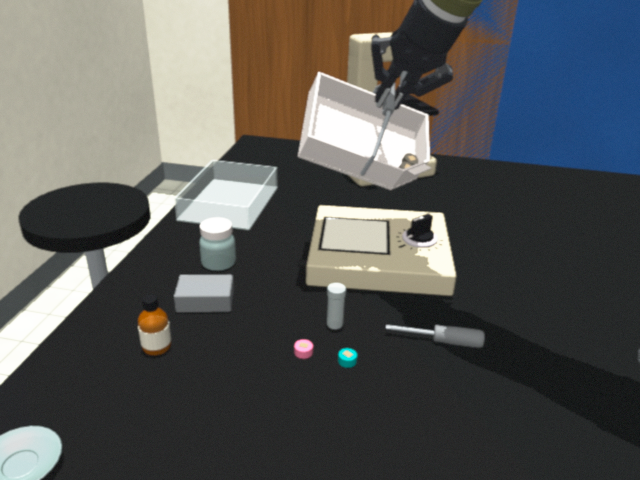

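Request:
servo_tool --increments '[{"x": 0.02, "y": 0.1, "z": 0, "ax": -0.02, "ay": -0.03, "az": 0, "claw": 1}, {"x": 0, "y": 0.08, "z": 0, "ax": -0.02, "ay": -0.03, "az": 0, "claw": 1}, {"x": 0, "y": 0, "z": 0, "ax": 0, "ay": 0, "az": 0, "claw": 1}, {"x": 0, "y": 0, "z": 0, "ax": 0, "ay": 0, "az": 0, "claw": 1}, {"x": 0, "y": 0, "z": 0, "ax": 0, "ay": 0, "az": 0, "claw": 1}]'

```text
clock: 16.35
tcp_pos: [0.5133, -0.1687, 0.2996]
orientation: [0.257, 0.615, 0.745, 0.026]
wrist_force: [-0.5, 0.3, -3.3]
finger_gap: 0.0124
```

Request:
servo_tool --increments '[{"x": 0, "y": 0, "z": 0, "ax": 0, "ay": 0, "az": 0, "claw": 1}, {"x": 0, "y": 0, "z": 0, "ax": 0, "ay": 0, "az": 0, "claw": 1}, {"x": 0, "y": 0, "z": 0, "ax": 0, "ay": 0, "az": 0, "claw": 1}, {"x": 0, "y": 0, "z": 0, "ax": 0, "ay": 0, "az": 0, "claw": 1}, {"x": 0, "y": 0, "z": 0, "ax": 0, "ay": 0, "az": 0, "claw": 1}]'

```text
clock: 16.85
tcp_pos: [0.5133, -0.1688, 0.2996]
orientation: [0.257, 0.615, 0.745, 0.026]
wrist_force: [0.2, 1.1, -4.0]
finger_gap: 0.0123
```

```bash
python3 chk.py 10; python3 - <<'E'
import cv2,numpy as np
a=cv2.imread("pics/scene10.png")[70:250,190:390];b=cv2.imread("pics/side10.png")[60:240,280:480]
w=cv2.imread("pics/wrist10.png")[0:300,60:400]
k=lambda i:cv2.resize(i,(400,360),interpolation=cv2.INTER_CUBIC)
cv2.imwrite("pics/m10.png",np.hstack([k(a),k(b)]));cv2.imwrite("pics/w10.png",cv2.resize(w,None,fx=2,fy=2,interpolation=cv2.INTER_CUBIC))
E
```

```text
16.85 [ 0.51332581 -0.16879719  0.29957356] [-0.42 -0.15 -0.48  0.73 -0.08  0.94] [ 0.22935218  1.05906279 -4.02347121] 0.012301599498560299 0.0029430264456173118
tilt 29.93538003734575 dir 2.55211833778245 want 2.547 mid [ 0.55314703 -0.1954294   0.21638104]
```

View pics/m10.png

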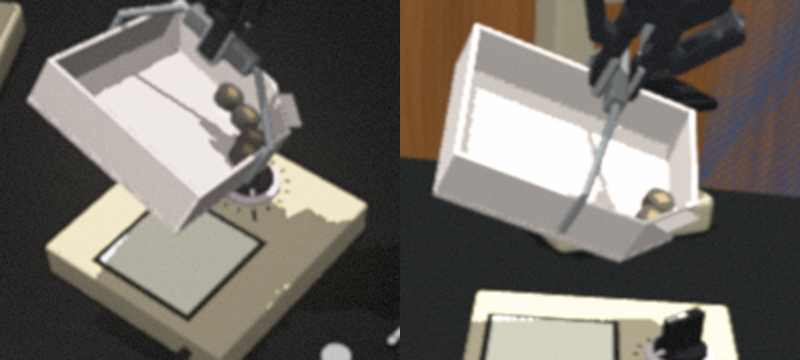

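View pics/w10.png

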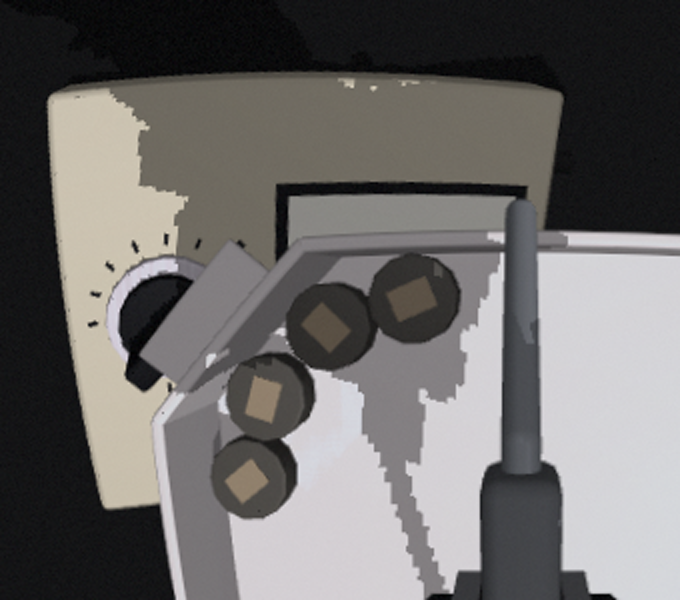

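```bash
python3 - <<'E'
from fit import *
from scipy.spatial.transform import Rotation as R
s=env.get_state();c=env.calibration("wrist")
T=R.from_quat(s["orientation"],scalar_first=True).as_matrix()
A=np.c_[T[:,1],T[:,0],-T[:,2]] # candidate tray axes x=tool y, y = tool x
print(np.linalg.det(A)); o=s["tcp_pos"]-.1*A[:,2]
M=np.array(c["world_to_cam"]);cc=-M[:3,:3].T@M[:3,3]
def pix2tray(u,h):
    K=np.array(c["K"]);x=(u[0]-K[0,2])/K[0,0];y=(u[1]-K[1,2])/K[1,1];t=np.hypot(x,y)
    d=A.T@M[:3,:3].T@np.array([np.sin(t)*x/t,np.sin(t)*y/t,np.cos(t)]);q=A.T@(cc-o)
    return (q+d*(h-q[2])/d[2])*1e3
for u in [(412,298),(330,326),(270,397),(252,481)]:
    p=pix2tray((u[0]/2+60,u[1]/2),.018);print(np.round(p,1),"to spout",np.hypot(p[0]+74.7,p[1]-54.7))
for u in [(303,243),(158,425)]: print("rim cut pts",pix2tray((u[0]/2+60,u[1]/2),.045))
E
```

```text
1.0000000000000004
[-29.7  63.6  18. ] to spout 45.84696512784737
[-53.7  56.4  18. ] to spout 21.065469459227504
[-73.1  36.3  18. ] to spout 18.485042246114837
[-81.2  10.7  18. ] to spout 44.4999844878183
rim cut pts [-53.16245342  78.99461244  45.        ]
rim cut pts [-97.30133742  33.73958853  45.        ]
```

The frames agree: the rim points come out within 3 mm of nominal. All four pucks lie 18–46 mm from the foot of the spout wall, packed edge to edge and at rest.

```bash
python3 -c "
from workcell import env
print(env.hand_in()); s=env.get_state(); print(s['clock'],s['tcp_pos'],s['finger_gap'])"
```

```text
the job is handed in; nothing more can be done
None
the job is handed in; nothing more can be done
```

The job is done and handed in at about 17 s of the 54 s allowed; the hand-in gives no verdict.

- **Dial:** I turned it clockwise from about 1.72 to about 2.4 rad. A close-up from the wrist camera showed the pointer lined up with the long mark. The later pictures gave no sign of it having moved, although the tray's lip hid the mark in the last close-up.
- **Tray:** I picked it up by the handle with 90 N, carried it level and tipped it over the window. The last check gave a tilt of 29.9° towards the cut corner, direction within 0.3°, with the tray's middle within 1 mm of the measured window centre. The tray's middle is 216 mm above the bench, so by my estimate its lowest edge clears the dial by about 60 mm. The arm was steady and the grip held.
- **Pucks:** All four are at rest in the cut corner, touching in a row, with centres 18–46 mm from the foot of the spout wall. None spilled.
- **Other objects:** The vial, slide box, bottle, jar, screwdriver and the two coloured look-alike pucks looked unmoved.
- **Off the plan:**
  - The fingertips pressed on the dial's disc with about 28 N while closing. I eased up before turning, and that force stayed under the limits.
  - The pucks had not visibly moved at 14°, more than the 5–8° stated. They were sliding by 21°.

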